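Release and slide off a terminal cover

TASK

Open the grey terminal box on the bench with the fingertips: press the red snap tab fully in, then push the yellow cover, which it has released, off its seat and along the box until it is parked at the end stop and the brass terminals lie uncovered. Only press and push: the cover must stay flat on its ledges and not be lifted, and the insulator, the brass bush and the bolt beside the box must be left where they are.

Things in the scene. Friction and masses are not known exactly. Their poses are not given: they have to be found in the camera images.
- terminal_box: Grey terminal box, 92 x 180 mm, side walls 36 mm high, fixed to the bench by four lugs (reaching x +-64 mm). Origin: centre of the underside. +y runs along its length, from seat to parking place: the way the cover comes off. Two ledges 30 mm above the bench carry the cover. At the seat (y -88 to -4 mm) lips up to 43 mm high, 59 mm apart, hold the flange down; back wall 35 mm high at y -90 mm.
- stop (a point): Middle of the end stop's inner face, 30 mm above the bench, at y +84 mm in the box frame. The stop is a cross wall 6 mm thick and 46 mm high.
- tab_top (a point): Centre of the flat top of the red snap tab, 40 x 40 mm, at y +18 mm in the box frame, 2 mm beyond the seated cover's leading edge. Up, this top is 42 mm above the bench, 12 mm above the ledges, and blocks the cover. It is pressed straight down, between side walls 71 mm apart and 36 mm high.
- snap_tab (a joint): How far the red tab is pressed down: 0 up, 0.014 m fully in (hard stop). It moves against about 3 N and stays where it is pushed. The cover passes over it only when it is pressed 0.012 m or more.
- cover: Loose yellow cover, about 0.15 kg. Origin: centre of the underside of its flange, 68 (x) x 80 (y) x 8 mm; axes parallel to the box's. Seated, the origin is at y -44, z 30 mm in the box frame; parked against the end stop, at y +44 mm: 88 mm of travel against 1 to 2 N of friction.
- hood_back (a point): Where the cover is pushed, towards the box's +y: the middle of the trailing (-y) face of the cover's hood, 22 mm above the cover's origin (52 mm above the bench) and 38 mm behind it. The hood is 52 (x) x 45 (y) mm, its top 62 mm above the bench. Fingertips 47 mm above the bench pass over the lips and the back wall.
- insulator: Bystander: loose white porcelain insulator, 40 mm diameter, 54 mm high, origin at the centre of its underside; stands beyond the -y end of the box.
- brass_bush: Bystander: loose brass bush, 34 mm diameter, 30 mm high, origin at the centre of its underside; stands beyond the +y end of the box.
- bolt: Bystander: loose steel hexagon bolt with nut, 27 x 70 x 23 mm, lying along its own y, origin at the centre of its underside; beyond the +y end of the box.
There are look-alikes about, which are no part of the job. Of the things shaped like the cover, the yellow one is meant.

How it is judged:
By the outcome, as a careful person would: the job done as asked, in the order asked, and still so for the second after the job is handed in, with the robot touching nothing.
It also fails if it takes over 40 s, if anything falls off the work surface, if the arm or the gripper's body presses on something with over 40 N, if the wrist force passes 120 N, or if a joint passes its speed limit or range.

ROBOT

A 6-joint arm with a two-finger parallel gripper is mounted at the origin on a cart in front of the work surface, level with it; the furniture and walls round the work are solid. World frame = base frame: x ahead of the robot, y to its left, z up, the work surface at z = 0. Lengths are in m, angles in rad, forces in N, time in s.
With the tool pointing down it reaches from about 0.375 to 0.9 m from the base axis. Payload 3.1 kg.
Tool frame: the origin (TCP) lies at the centre of the arm's flange, where the gripper is bolted on; the fingertips stand 173 mm ahead of it and the grasp point (between the pads) lies 155 mm ahead of it; z points along the fingers, y is the line along which they close (so a half turn about z gives the same grasp; the last joint's range is limited). The gripper opens to 85 mm and grips with 20 to 120 N. Pads are 22 mm wide; open, the fingers measure 114 mm over their backs; the gripper's body (76 mm by 85 mm) begins 54 mm behind the grasp point. The pads swing forward as they close: fully open they stand 13 mm farther back than shut.
Start: joints at [1.155, 0.527, 1.433, -0, 1.181, -0.178], TCP at [0.147, 0.608, 0.405] pointing down, gripper open.
Joint ranges: [-3.08, 3.08], [-0.75, 2.2], [0.22, 2.44], [-1.43, 4.57], [0, 2.65], [-2.85, 2.85]. Speed limits (rad/s): [2.79, 2.79, 3.14, 3.14, 3.14, 3.14].

INTERFACE

Orientations are given as a rotation vector (axis times angle).
In Python, from cell import arm gives the robot as it stands.
- The arm moves only by the tool arm_command, never from a script. Its arguments are lists of equal length, an entry for each row: "xyz": the shift along the tool's x, y, z in mm, a list of three; "rotation": the turn, a rotation vector about the tool's x, y, z in degrees, a list of three; "claw": the opening, from 0 (shut) to 1 (fully open). In form: {"xyz": [[dx, dy, dz], ...], "rotation": [[ax, ay, az], ...], "claw": [claw, ...]}. A call has 1 to 8 rows; each row shifts and turns the commanded pose from where the row before left it, along the tool's axes as they then stand; what a row does not reach is not made up. A row lasts 1/10 s, in which the tool goes at most 50 mm and 8.59 degrees, less where a joint would pass 70% of its speed; a pose out of reach is approached as far as the arm can. A call with a gripper value outside its range is refused whole. The fingers move at their own pace and stop on an object; the grip force is fixed at half the most. Time passes only in rows, so rows that do not move let the fingers close. It gives the time, the measured TCP pose, the force, the opening and the grip force at its end, in the units of the state.
- arm.observe(): the state, without advancing time (a new reading comes with each control period).
- arm.camera(name): name is "scene" or "side" or "wrist"; returns the picture (480x640x3 uint8, red, green, blue); there is no depth.
- arm.camera_info(name): a dict with "K" (3x3 intrinsics, pixels), "T" (4x4, takes a point from camera to world coordinates). Camera axes: x right, y down, z forward; pixel columns grow to the right and rows downward; lengths in m; the calibration is good to about 2 mm. A picture is of the moment at which its call begins: read the wrist's pose just before it. camera_info takes no time and is no camera call; for the wrist camera it gives the pose at the moment of the call.
- arm.sign_off(): hands the job in; it is judged then, once.
The state is a dict: "time_s": time; "q": joint angles; "joint_velocities": joint speeds; "joint_torque": joint torques, N m; "ee_pos": TCP position; "orientation": TCP orientation; "contact_force": force on the tool from outside, world axes, zero at the start; "torque": the same for the moment, N m; "opening": finger opening in m; "gripper_force": force on a finger pad.
Only numpy, scipy, OpenCV 4.12 (cv2) and the standard library are available. Lean on these libraries where they do the work, as an engineer would, in place of code of your own. Each camera call takes 0.05 s, during which the arm holds its last target. There are 200 camera calls.

## Working session

There is one attempt and no reset: what is moved stays moved. The work goes in short steps, Python scripts to look and compute and a tool call to move; the robot and the scene stay as the last step left them, time stands still between calls to the robot, and variables do not carry over. Pictures are saved under pics/ and viewed, at most 10 in all, crops included, and the job is handed in when it is done.

Besides the shell and the picture viewer there is one more tool, called after "Request:" as a command line: name --argument value ..., lists and objects as JSON in quotes. arm_command: Moves the arm, as the interface text tells. Its arguments: {"type":"object","properties":{"xyz":{"type":"array"},"rotation":{"type":"array"},"claw":{"type":"array"}},"required":["xyz","rotation","claw"]}

```bash
mkdir -p pics
python3 - <<'E'
from cell import arm
import cv2,numpy as np
np.set_printoptions(precision=4,suppress=True)
for n in("scene","side"):
    im=arm.camera(n);cv2.imwrite(f"pics/{n}0.png",im[:,:,::-1]);i=arm.camera_info(n);print(n,i)
s=arm.observe();print(s)
E
```

```text
scene {'K': array([[442.4894,   0.    , 320.6159],
       [  0.    , 442.4894, 242.5269],
       [  0.    ,   0.    ,   1.    ]]), 'T': array([[ 0.8303, -0.3804,  0.4072,  0.1813],
       [-0.5573, -0.5655,  0.608 , -0.4058],
       [-0.001 , -0.7318, -0.6816,  0.6527],
       [ 0.    ,  0.    ,  0.    ,  1.    ]])}
side {'K': array([[619.8593,   0.    , 321.8349],
       [  0.    , 619.8593, 243.3521],
       [  0.    ,   0.    ,   1.    ]]), 'T': array([[-0.9777, -0.1058,  0.1813,  0.3276],
       [-0.2088,  0.5779, -0.7889,  1.0829],
       [-0.0213, -0.8092, -0.5871,  0.781 ],
       [ 0.    ,  0.    ,  0.    ,  1.    ]])}
{'time_s': 0.1, 'q': array([ 1.1555,  0.5284,  1.4338, -0.    ,  1.1814, -0.1785]), 'joint_velocities': array([ 0.0003, -0.002 , -0.0038, -0.0015, -0.0008, -0.0007]), 'joint_torque': array([ -0.0002, -44.3305, -17.8586,  -0.0002,   0.0038,  -0.    ]), 'ee_pos': array([0.1465, 0.6073, 0.4038]), 'orientation': array([-0.3711, -3.119 ,  0.003 ]), 'contact_force': array([0.0444, 0.2043, 0.2979]), 'torque': array([ 0.0604, -0.029 , -0.041 ]), 'gripper_force': 0.0, 'opening': 0.08515191135800722}
```

View pics/scene0.png

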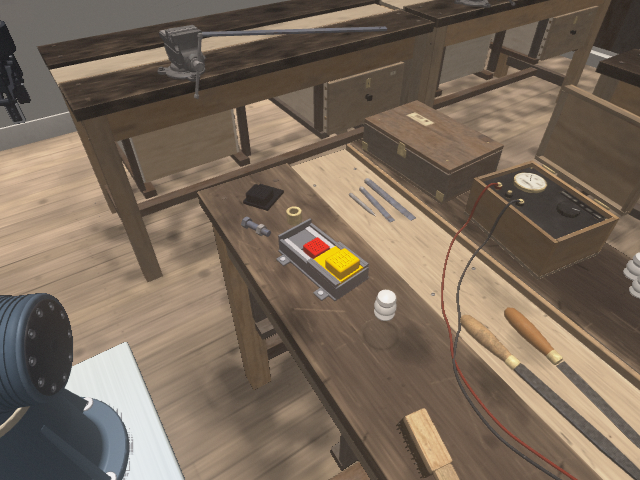

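View pics/side0.png

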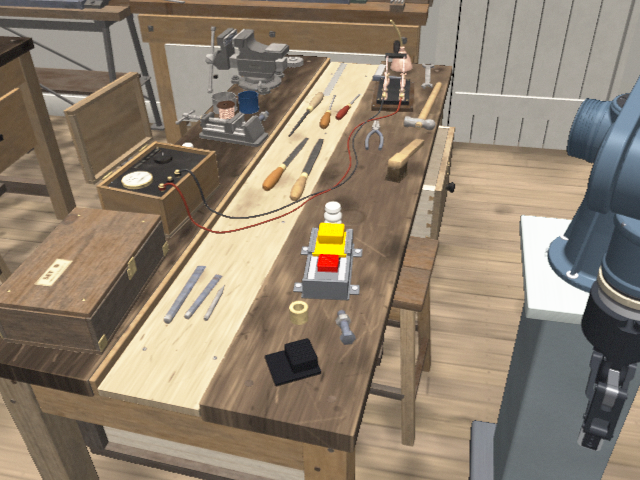

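The scene picture shows the box centred near (322,258), with the red tab at (316,247), yellow cover at (343,262) and insulator at (385,305). The side picture has the tab at (328,262) and hood at (331,233). The black cover look-alike is at (295,360). I'll zoom in on both.

Run:
```python
import cv2,numpy as np
a=cv2.imread('pics/scene0.png')[210:330,265:415];b=cv2.imread('pics/side0.png')[195:315,280:380]
f=lambda x,k:cv2.resize(x,None,fx=k,fy=k,interpolation=cv2.INTER_CUBIC)
o=np.hstack([f(a,3),f(b,3)]);print(o.shape);cv2.imwrite('pics/z.png',o)
```

```text
(360, 750, 3)
```

View pics/z.png

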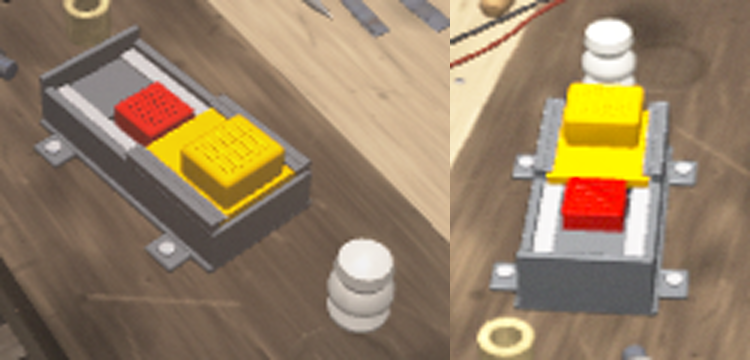

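Zoomed crop: in the scene view the hood top is centred at about (233,150) and the tab top at (154,105). In the side view they are at (604,101) and (595,197). The insulator top is at (365,258).

```bash
cat > h.py <<'E'
from cell import arm
import numpy as np, cv2
from scipy.spatial.transform import Rotation as R
np.set_printoptions(precision=4,suppress=True)
def ray(n,uv,z,i=None):
    i=i or arm.camera_info(n);T=i['T'];d=T[:3,:3]@np.linalg.inv(i['K'])@[uv[0],uv[1],1]
    return T[:3,3]+d*(z-T[2,3])/d[2]
def st():
    s=arm.observe();r=R.from_rotvec(s['orientation']);print(s['time_s'],s['ee_pos'],'tool\n',r.as_matrix(),s['contact_force'],s['opening']);return s['ee_pos'],r
E
python3 - <<'E'
from h import *
a=lambda p:(265+p[0]/3,210+p[1]/3)
b=lambda p:(280+(p[0]-450)/3,195+p[1]/3)
H=[ray('scene',a((233,150)),.062),ray('side',b((604,101)),.062)]
B=[ray('scene',a((154,105)),.042),ray('side',b((595,197)),.042)]
I=ray('scene',a((365,258)),.054);print(H,B,I)
for h,t in zip(H,B):
    d=(t-h)[:2];print(np.linalg.norm(d),np.degrees(np.arctan2(d[1],d[0])))
# long edges of the box: wall tops
L=[ray('scene',a((42,88)),.046),ray('scene',a((137,28)),.046)];print('stop',L)
L=[ray('side',b((517,258)),.046),ray('side',b((657,261)),.046)];print('stop side',L)
i=arm.camera_info('wrist');s,r=st();print('cam in tool',r.as_matrix().T@(i['T'][:3,3]-s),r.as_matrix().T@i['T'][:3,:3],i['K'][0,0])
E
```

```text
[array([0.5418, 0.058 , 0.062 ]), array([0.5411, 0.0635, 0.062 ])] [array([0.535 , 0.1377, 0.042 ]), array([0.5312, 0.144 , 0.042 ])] [ 0.5585 -0.051   0.054 ]
0.08000319793867766 94.88196635873602
0.08120352487985642 97.03255605303303
stop [array([0.4791, 0.1904, 0.046 ]), array([0.5666, 0.2075, 0.046 ])]
stop side [array([0.5653, 0.2189, 0.046 ]), array([0.4793, 0.2058, 0.046 ])]
0.1 [0.1465 0.6073 0.4038] tool
 [[-0.9721  0.2346 -0.0008]
 [ 0.2346  0.9721 -0.0018]
 [ 0.0004 -0.002  -1.    ]] [0.0444 0.2043 0.2979] 0.08515191135800722
cam in tool [ 0.0692 -0.0001  0.0301] [[ 0.0003 -0.9603 -0.279 ]
 [ 1.      0.0001  0.0007]
 [-0.0007 -0.279   0.9603]] 333.45286104028935
```

Request:
arm_command --xyz '[[-20, -15, 0], [-35, -27, 0], [-35, -27, 0], [-35, -27, 0], [-35, -27, 0], [-35, -27, 0], [-35, -27, 0], [-35, -27, 0]]' --rotation '[[0, 0, 0], [0, 0, 0], [0, 0, 0], [0, 0, 0], [0, 0, 0], [0, 0, 0], [0, 0, 0], [0, 0, 0]]' --claw '[0, 0, 0, 0, 0, 0, 0, 0]'

```text
time_s: 0.9
ee_pos: [0.357, 0.3455, 0.4045]
orientation: [-0.371, -3.119, 0.0]
contact_force: [-0.0, -0.4, 0.3]
opening: -0.0
gripper_force: 0.0
```

Request:
arm_command --xyz '[[-35, -27, 0], [-35, -27, 0], [-35, -27, 0], [-35, -27, 0], [-35, -27, 0], [-30, -23, 0], [-20, -15, 0], [0, 0, 0]]' --rotation '[[0, 0, 0], [0, 0, 0], [0, 0, 0], [0, 0, 0], [0, 0, 0], [0, 0, 0], [0, 0, 0], [0, 0, 8]]' --claw '[0, 0, 0, 0, 0, 0, 0, 0]'

```text
time_s: 1.7
ee_pos: [0.5368, 0.1232, 0.4044]
orientation: [0.599, 3.082, -0.001]
contact_force: [0.7, 0.1, 0.4]
opening: 0.0002
gripper_force: 0.0
```

Request:
arm_command --xyz '[[0, 0, 0], [0, 0, 0], [0, 0, 0], [0, 0, 0], [0, 0, 0], [0, 0, 0], [0, 0, 0], [0, 0, 0]]' --rotation '[[0, 0, 8], [0, 0, 8], [0, 0, 8], [0, 0, 8], [0, 0, 8], [0, 0, 8], [0, 0, 8], [0, 0, 4]]' --claw '[0, 0, 0, 0, 0, 0, 0, 0]'

```text
time_s: 2.5
ee_pos: [0.5343, 0.1261, 0.4043]
orientation: [-2.056, -2.374, 0.001]
contact_force: [1.0, 0.8, 0.9]
opening: -0.0
gripper_force: 0.0
```

Run:
```python
from h import *
import pickle
st();i=arm.camera_info('wrist');im=arm.camera('wrist');cv2.imwrite('pics/w1.png',im[:,:,::-1]);pickle.dump(i,open('w1.pkl','wb'))
```

```text
2.5 [0.5343 0.1261 0.4043] tool
 [[-0.1426  0.9898 -0.0011]
 [ 0.9898  0.1426 -0.    ]
 [ 0.0001 -0.0011 -1.    ]] [1.0383 0.8186 0.8888] -2.1593246158862613e-05
```

View pics/w1.png

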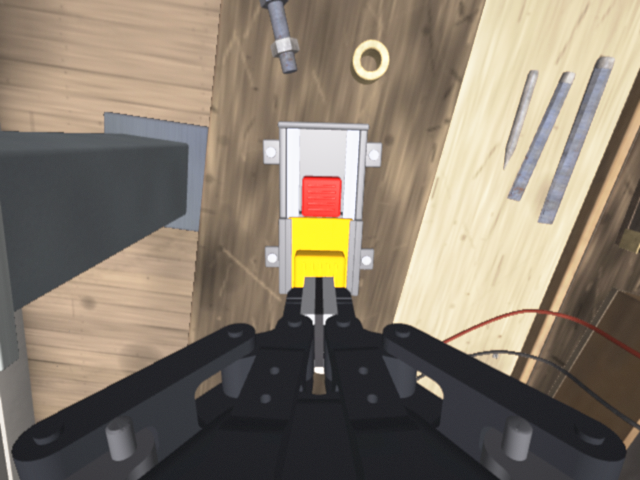

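The wrist picture shows the box nearly aligned with the image. The stop's top edge runs (280,124)–(368,124), the tab spans about x 303–341 with its lower edge at row 217, and the hood is at (320,268).

Run:
```python
from h import *
import pickle
i=pickle.load(open('w1.pkl','rb'));im=cv2.imread('pics/w1.png').astype(int)
b,g,r=im[...,0],im[...,1],im[...,2]
m=((r>140)&(g<70)&(b<70));m[:150]=0;m[230:]=0;m[:,:290]=0;m[:,355:]=0
print([ (y,int(r[y,321]),int(m[y].sum()),int(np.where(m[y])[0].min()) if m[y].any() else 0) for y in range(172,222,2)])
P=lambda u,v,z:ray('wrist',(u,v),z,i)[:2]
s,e=P(279.5,124,.046),P(368.5,124,.046);d=e-s;print('stop',s,e,np.linalg.norm(d),np.degrees(np.arctan2(d[1],d[0])))
for n,z,pts in(('lugs',.005,[(271,152),(374,155),(272,257),(367,260)]),('tabback',.042,[(303,217),(341,217)])):
    print(n,[P(*p,z) for p in pts])
```

```text
[(172, 223, 0, 0), (174, 222, 0, 0), (176, 160, 0, 0), (178, 239, 36, 304), (180, 255, 1, 303), (182, 255, 2, 303), (184, 255, 2, 303), (186, 255, 2, 303), (188, 255, 2, 303), (190, 255, 1, 303), (192, 255, 1, 303), (194, 255, 1, 303), (196, 255, 2, 303), (198, 255, 2, 303), (200, 255, 2, 303), (202, 255, 2, 303), (204, 255, 3, 303), (206, 255, 3, 303), (208, 255, 3, 303), (210, 255, 5, 302), (212, 255, 7, 301), (214, 255, 21, 304), (216, 236, 2, 333), (218, 243, 0, 0), (220, 255, 0, 0)]
stop [0.4875 0.2027] [0.5699 0.2146] 0.08323280138803836 8.215527558859014
lugs [array([0.4769, 0.1738]), array([0.5872, 0.1865]), array([0.4905, 0.0545]), array([0.6017, 0.0668])]
tabback [array([0.5208, 0.1164]), array([0.5593, 0.1219])]
```

Request:
arm_command --xyz '[[12, 4, 10], [0, 0, 35], [0, 0, 40], [0, 0, 40], [0, 0, 30], [0, 0, 15], [0, 0, 5], [0, 0, 0]]' --rotation '[[0, 0, 0.8], [0, 0, 0], [0, 0, 0], [0, 0, 0], [0, 0, 0], [0, 0, 0], [0, 0, 0], [0, 0, 0]]' --claw '[0, 0, 0, 0, 0, 0, 0, 0]'

```text
time_s: 3.35
ee_pos: [0.5366, 0.1385, 0.229]
orientation: [-2.067, -2.364, 0.002]
contact_force: [0.0, 0.4, -0.1]
opening: 0.0002
gripper_force: 0.0
```

Run:
```python
from h import *
import pickle
st();i=arm.camera_info('wrist');im=arm.camera('wrist');cv2.imwrite('pics/w2.png',im[:,:,::-1]);pickle.dump(i,open('w2.pkl','wb'))
```

```text
3.35 [0.5366 0.1385 0.229 ] tool
 [[-0.1335  0.9911 -0.0017]
 [ 0.9911  0.1335 -0.0001]
 [ 0.0001 -0.0017 -1.    ]] [ 0.0418  0.3629 -0.1336] 0.00015472645473601387
```

View pics/w2.png

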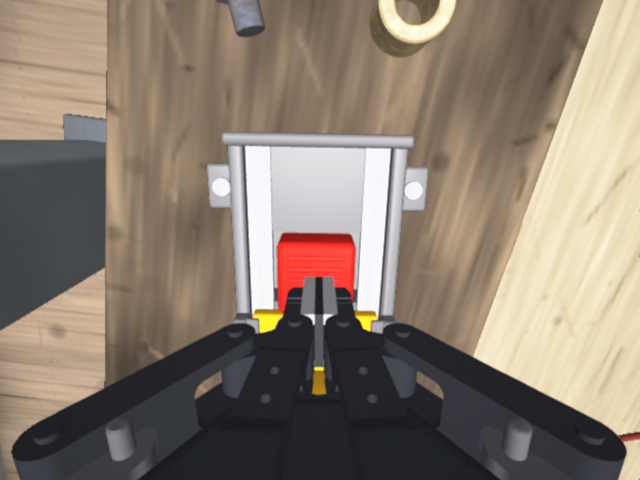

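The closed fingertips (319,295) stand over the tab, which spans columns 278–355 with its far edge near row 240. They are well centred, so I'll press.

Request:
arm_command --xyz '[[0, 0, 8], [0, 0, 4], [0, 0, 3], [0, 0, 3], [0, 0, 3], [0, 0, 3], [0, 0, 2], [0, 0, 0]]' --rotation '[[0, 0, 0], [0, 0, 0], [0, 0, 0], [0, 0, 0], [0, 0, 0], [0, 0, 0], [0, 0, 0], [0, 0, 0]]' --claw '[0, 0, 0, 0, 0, 0, 0, 0]'

```text
time_s: 4.2
ee_pos: [0.5367, 0.1386, 0.2034]
orientation: [-2.069, -2.364, 0.0]
contact_force: [0.0, 0.3, -0.0]
opening: 0.0003
gripper_force: 0.0
```

Request:
arm_command --xyz '[[0, 0, 1], [0, 0, 1], [0, 0, 0]]' --rotation '[[0, 0, 0], [0, 0, 0], [0, 0, 0]]' --claw '[0, 0, 0]'

```text
time_s: 4.5
ee_pos: [0.5367, 0.1386, 0.2016]
orientation: [2.069, 2.364, 0.0]
contact_force: [0.0, 0.4, 2.0]
opening: -0.0002
gripper_force: 0.6
```

Request:
arm_command --xyz '[[0, 0, 1], [0, 0, 1], [0, 0, 0]]' --rotation '[[0, 0, 0], [0, 0, 0], [0, 0, 0]]' --claw '[0, 0, 0]'

```text
time_s: 4.8
ee_pos: [0.5367, 0.1386, 0.2014]
orientation: [2.068, 2.364, 0.001]
contact_force: [-2.6, -0.1, 15.6]
opening: -0.0001
gripper_force: 7.0
```

Request:
arm_command --xyz '[[0, 0, -10], [0, 0, -30], [0, 0, -30], [-25, 0, 0], [-45, 0, 0], [-40, 0, 0], [-15, 0, 0], [0, 0, 0]]' --rotation '[[0, 0, 0], [0, 0, 0], [0, 0, 0], [0, 0, 0], [0, 0, 0], [0, 0, 0], [0, 0, 0], [0, 0, 0]]' --claw '[0, 0, 0, 0, 0, 0, 0, 0]'

```text
time_s: 5.6
ee_pos: [0.5537, 0.0128, 0.2697]
orientation: [2.073, 2.36, 0.0]
contact_force: [0.3, 0.3, -0.4]
opening: -0.0003
gripper_force: 0.0
```

Run:
```python
from h import *
s,r=st();im=arm.camera('side');im2=arm.camera('wrist')
f=cv2.resize(im[130:330,230:430],(480,480),interpolation=cv2.INTER_CUBIC)
cv2.imwrite('pics/s2.png',np.hstack([f,im2[:,160:480]])[:,:,::-1])
```

```text
5.6 [0.5537 0.0128 0.2697] tool
 [[-0.1292  0.9916  0.0005]
 [ 0.9916  0.1292 -0.0001]
 [-0.0001  0.0005 -1.    ]] [ 0.2588  0.3188 -0.4479] -0.0002770323887736421
```

View pics/s2.png

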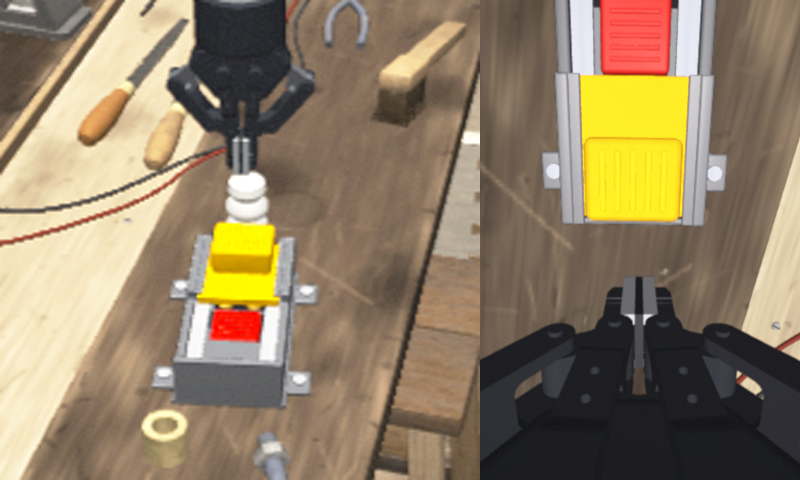

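The side view shows the tab pressed in and the cover still seated. In the wrist view the hood is centred at column 634 and the fingers at 639, clear behind its back edge. I'll shift slightly left, descend, and push.

Request:
arm_command --xyz '[[0, -2, 10], [0, 0, 20], [0, 0, 13], [0, 0, 5], [0, 0, 0]]' --rotation '[[0, 0, 0], [0, 0, 0], [0, 0, 0], [0, 0, 0], [0, 0, 0]]' --claw '[0, 0, 0, 0, 0]'

```text
time_s: 6.2
ee_pos: [0.5508, 0.0152, 0.2206]
orientation: [-2.066, -2.364, 0.002]
contact_force: [-0.4, 1.0, -0.2]
opening: -0.0002
gripper_force: 0.0
```

Request:
arm_command --xyz '[[5, 0, 0], [5, 0, 0], [4, 0, 0], [4, 0, 0], [4, 0, 0], [0, 0, 0]]' --rotation '[[0, 0, 0], [0, 0, 0], [0, 0, 0], [0, 0, 0], [0, 0, 0], [0, 0, 0]]' --claw '[0, 0, 0, 0, 0, 0]'

```text
time_s: 6.8
ee_pos: [0.5483, 0.0368, 0.222]
orientation: [2.068, 2.365, 0.0]
contact_force: [0.2, -0.4, 0.7]
opening: -0.0004
gripper_force: 0.0
```

Request:
arm_command --xyz '[[4, 0, 0], [6, 0, 0], [6, 0, 0], [6, 0, 0], [6, 0, 0], [6, 0, 0], [6, 0, 0], [4, 0, 0]]' --rotation '[[0, 0, 0], [0, 0, 0], [0, 0, 0], [0, 0, 0], [0, 0, 0], [0, 0, 0], [0, 0, 0], [0, 0, 0]]' --claw '[0, 0, 0, 0, 0, 0, 0, 0]'

```text
time_s: 7.6
ee_pos: [0.5424, 0.0805, 0.2217]
orientation: [-2.068, -2.365, 0.0]
contact_force: [0.5, -2.1, 0.9]
opening: -0.0001
gripper_force: 0.8
```

Run:
```python
from h import *
s,r=st();im=arm.camera('side');im2=arm.camera('wrist')
f=cv2.resize(im[130:330,230:430],(480,480),interpolation=cv2.INTER_CUBIC)
cv2.imwrite('pics/s3.png',np.hstack([f,im2[:,160:480]])[:,:,::-1])
```

```text
7.6 [0.5424 0.0805 0.2217] tool
 [[-0.1333  0.9911 -0.    ]
 [ 0.9911  0.1333  0.    ]
 [ 0.     -0.     -1.    ]] [ 0.4701 -2.0859  0.9299] -0.00011658277421648167
```

View pics/s3.png

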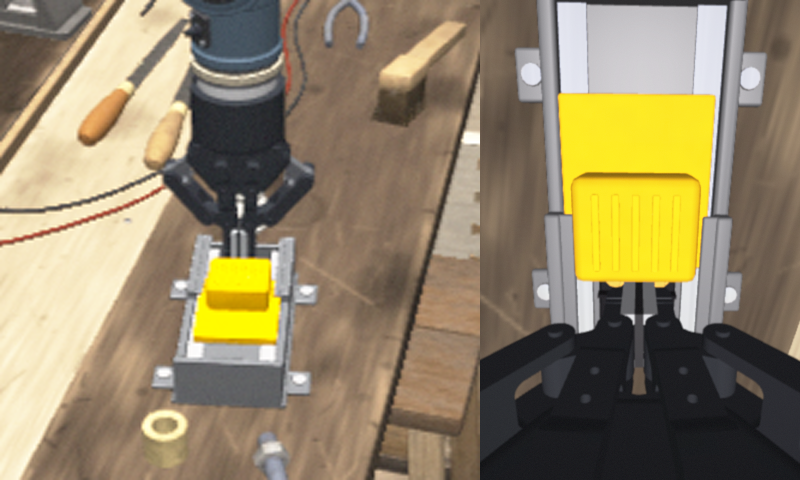

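The cover is sliding flat and straight. It is past the pressed tab, with about 35 mm left to go.

Request:
arm_command --xyz '[[5, 0, 0], [6, 0, 0], [6, 0, 0], [6, 0, 0], [4, 0, 0], [3, 0, 0], [2, 0, 0], [0, 0, 0]]' --rotation '[[0, 0, 0], [0, 0, 0], [0, 0, 0], [0, 0, 0], [0, 0, 0], [0, 0, 0], [0, 0, 0], [0, 0, 0]]' --claw '[0, 0, 0, 0, 0, 0, 0, 0]'

```text
time_s: 8.5
ee_pos: [0.5382, 0.1118, 0.2217]
orientation: [-2.068, -2.364, -0.0]
contact_force: [-0.2, -0.4, 1.0]
opening: -0.0
gripper_force: 0.0
```

Request:
arm_command --xyz '[[1, 0, 0], [1, 0, 0], [0, 0, 0]]' --rotation '[[0, 0, 0], [0, 0, 0], [0, 0, 0]]' --claw '[0, 0, 0]'

```text
time_s: 8.8
ee_pos: [0.5381, 0.1135, 0.2217]
orientation: [2.069, 2.364, 0.0]
contact_force: [-0.8, -0.1, -0.0]
opening: 0.0003
gripper_force: 0.1
```

Request:
arm_command --xyz '[[1, 0, 0], [1, 0, 0], [1, 0, 0], [0, 0, 0]]' --rotation '[[0, 0, 0], [0, 0, 0], [0, 0, 0], [0, 0, 0]]' --claw '[0, 0, 0, 0]'

```text
time_s: 9.2
ee_pos: [0.5375, 0.1163, 0.2217]
orientation: [2.068, 2.365, -0.001]
contact_force: [0.3, -2.5, 0.4]
opening: 0.0001
gripper_force: 1.4
```

Request:
arm_command --xyz '[[1, 0, 0], [1, 0, 0], [0, 0, 0]]' --rotation '[[0, 0, 0], [0, 0, 0], [0, 0, 0]]' --claw '[0, 0, 0]'

```text
time_s: 9.5
ee_pos: [0.5374, 0.117, 0.2219]
orientation: [2.065, 2.365, -0.004]
contact_force: [-0.4, -10.7, 2.6]
opening: -0.0
gripper_force: 5.0
```

The force rose to 10.7 N with the motion stalled, so the cover is at the stop. I'll back off and check.

Request:
arm_command --xyz '[[-5, 0, 0], [-15, 0, 0], [-10, 0, -5], [0, 0, -25], [0, 0, -40], [0, 0, -40], [0, 0, -20], [0, 0, 0]]' --rotation '[[0, 0, 0], [0, 0, 0], [0, 0, 0], [0, 0, 0], [0, 0, 0], [0, 0, 0], [0, 0, 0], [0, 0, 0]]' --claw '[0, 0, 0, 0, 0, 0, 0, 0]'

```text
time_s: 10.3
ee_pos: [0.5424, 0.0882, 0.3554]
orientation: [2.065, 2.359, 0.008]
contact_force: [0.3, 0.6, -0.0]
opening: 0.0002
gripper_force: 0.0
```

Run:
```python
from h import *
s,r=st();im=arm.camera('side');im2=arm.camera('wrist')
f=cv2.resize(im[130:330,230:430],(480,480),interpolation=cv2.INTER_CUBIC)
cv2.imwrite('pics/s4.png',np.hstack([f,im2[:,160:480]])[:,:,::-1])
```

```text
10.3 [0.5424 0.0882 0.3554] tool
 [[-0.1323  0.9912  0.0082]
 [ 0.9912  0.1323 -0.    ]
 [-0.0011  0.0082 -1.    ]] [ 0.3455  0.6104 -0.0269] 0.00023531985298754616
```

View pics/s4.png

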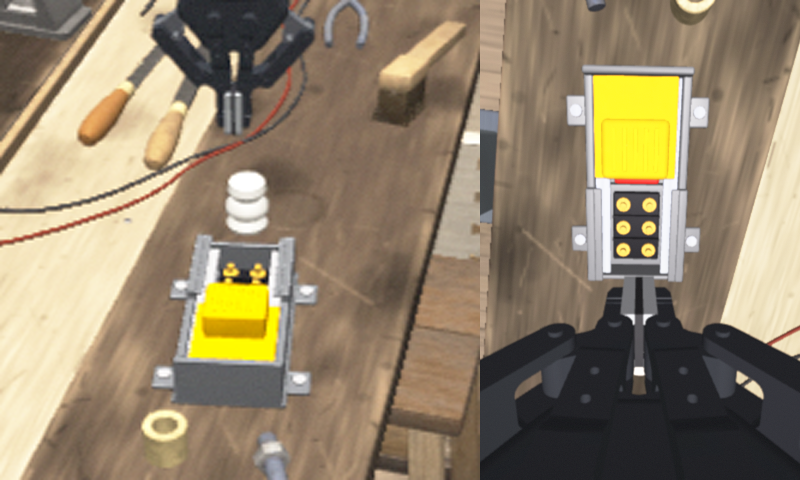

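The cover lies flat against the stop (wrist row ~75) and all six brass terminals are uncovered. The insulator, bush and bolt have not moved.

```bash
python3 -c "
from cell import arm
print(arm.sign_off())"
```

```text
the job is handed in; nothing more can be done
None
```

The job is handed in: the red tab is pressed fully in, the yellow cover is parked flat at the end stop with the terminals uncovered, and the insulator, bush and bolt were left where they were.

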